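Lock the carriage and present the thermostat cover over its studs

ROBOT

A 6-joint arm with a two-finger parallel gripper is mounted at the origin on the work surface. World frame = base frame: x ahead of the robot, y to its left, z up, the work surface at z = 0. Lengths are in mm, angles in rad, forces in N, time in s.
With the tool pointing down it reaches from about 350 to 875 mm from the base axis. Payload 4.2 kg.
Tool frame: the origin (TCP) lies on the mounting face of the last link; the fingertips stand 173 mm ahead of it and the grasp point (between the pads) lies grip_point_offset ahead of it (grip_point_offset is the distance from the TCP to the grasp point, in mm); z points along the fingers, y is the line along which they close (so a half turn about z gives the same grasp; the last joint's range is limited). The gripper opens to 85 mm and grips with 20 to 120 N. Pads are 22 mm wide; open, the fingers measure 114 mm over their backs; the gripper's body (76 mm by 85 mm) begins 54 mm behind the grasp point. The pads swing forward as they close: fully open they stand 13 mm farther back than shut.
Start: joints at [1.39, 0.385, 0.008, 0, -1.194, -0.259], TCP at [266.066, 565.517, 404.712] pointing down, gripper open.
Joint ranges: [-3.14, 3.14], [-1.21, 2.06], [-1.07, 1.41], [-3.16, 2.05], [-2.99, -0.16], [-3.1, 3.1]. Speed limits (rad/s): [2.79, 2.79, 3.14, 3.14, 3.14, 3.14].

INTERFACE

Orientations are given as a unit quaternion [x, y, z, w].
In Python, from bench import read_state, get_image, job_done, recognise, place_of, grip_point_offset gives the robot as it stands. The module is installed in compiled form; this text tells all that it offers.
- The arm moves only by the tool carry_out, never from a script. Its arguments are lists of equal length, an entry for each row: "slide": the shift along the tool's x, y, z in m, a list of three; "roll": the turn about the tool's z in degrees; "claw": the finger opening in m, from 0 to 0.0854. A call has 1 to 8 rows; each row is the pose to reach, as a shift and turn from the pose commanded when the call began, along the tool's axes at that moment; what a row does not reach only later rows make up. A row lasts 1/8 s, in which the tool goes at most 62.5 mm and 10.7 degrees, less where a joint would pass 70% of its speed; a pose out of reach is approached as far as the arm can. A call with a gripper value outside its range is refused whole. The fingers move at their own pace and stop on an object; the grip force is fixed at half the most. Time passes only in rows, so rows that repeat a pose let the fingers close. It gives the time, the measured TCP pose, the force, the opening and the grip force at its end, in the units of the state.
- read_state(): the state, without advancing time (a new reading comes with each control period).
- get_image(name): name is "scene" or "side" or "wrist"; returns a dict with "img" (480x640x3 uint8, red, green, blue), "z_map" (480x640 float32, mm along the optical axis (not along the pixel's ray), 0 where there is no reading), "mtx" (3x3 intrinsics, pixels), "k1" (the pictures are not rectified: a ray, as slopes to the right and down, at radius r is drawn at 1 + k1 r^2 times it, then the intrinsics apply), "world_from_camera" (4x4, takes a point from camera to world coordinates); the wrist camera has in their place "T_tool_cam" (4x4, takes a point from camera to tool coordinates, whose origin is the TCP and whose axes are the flange's). Camera axes: x right, y up, looking along -z (the intrinsics and any distortion apply to the point x, -y, -z); pixel columns grow to the right and rows downward; lengths in mm; the calibration is good to about 2 mm. A picture is of the moment at which its call begins: read the wrist's pose just before it.
- job_done(): hands the job in; it is judged then, once.
Trained networks look in a picture, given as the dict that the camera call returned (one of the last four; its "shot" number tells which), for a name from the list of things; names that differ only in an ending like _2 or _b are one class to them, and where a whole thing is asked for, a point or a joint stands for the part that bears it (a point fixed in the world has none). Each returns a list of dicts, best first, with "conf" (0 to 1); they miss things now and then, are a little off and sometimes report something else, mostly with a low value. They report only what shows in the picture. A call takes as long as a camera call. They do not tell look-alikes from the thing itself.
- recognise(picture, thing): "at" ([column, row] in pixels, amid what is visible of it).
- place_of(picture, thing): "at" ([column, row] in pixels: a listed point, or the origin of a listed thing).
The state is a dict: "clock": time; "joints": joint angles; "joint_vel": joint speeds; "joint_efforts": joint torques, N m; "position": TCP position; "ee_rot": TCP orientation; "contact_force": force on the tool from outside, world axes, zero at the start; "wrist_torque": the same for the moment, N m; "gripper_width": finger opening in mm; "grasp_force": force on a finger pad.
Only numpy, scipy, OpenCV 4.12 (cv2) and the standard library are available. Lean on these libraries where they do the work, as an engineer would, in place of code of your own. Each camera call takes 0.05 s, during which the arm holds its last target. There are 200 camera calls.

TASK

Lock the sliding carriage that carries the engine housing by turning the red wing knob clockwise as far as it goes, without pushing the carriage along. Then pick up the aluminium thermostat cover by its neck, lift it over the upright belt board without bumping it, and hold it level over the housing, its two holes in line with the two studs and its underside about 10 mm above the stud tips, never letting it touch the studs, housing or fixture. Finish while still holding it there (do not lower it or let go), and leave all the other parts where they are.

Things in the scene. Friction and masses are not known exactly. Their poses are not given: they have to be found in the camera images.
- cover: Loose aluminium thermostat cover, 0.25 kg, on the table to the robot's right. Origin: centre of flange underside, z up. Flange 110 x 60 x 8 mm (x,y,z); 12 mm holes at x = +-40 mm. Central squarish neck 36 (x) by 30 mm (y), 8 to 60 mm up: grip across y about 39 mm up. Hose stub, 18 mm diameter, out 13 mm on the neck's +x side, 30 mm up. Either way round fits the studs.
- stud_mid (a point): Midway between the tips of the housing's two steel studs, at tip height, 123 mm above the table. x axis along the line of the studs, z up. Studs 8 mm diameter, 25 mm tall, at x = +-40 mm. Housing: grey block 112 x 72 mm, dark round port on top, moves with the carriage. The cover's origin is to hang about 10 mm above this point, x axes parallel or opposite.
- knob_grip (a point): Grip centre of the red wing knob, on its vertical turning axis, 88 mm above the table. The wing is a bar 54 mm long (this point's x axis, turning with the knob), 14 mm thick (y), 64 to 98 mm above the table, on a thin stem: pinch it across its thickness from above. Beside the housing on the side away from the board, 95 mm from the carriage's centre line.
- clamp (a joint): Angle of the wing knob, rad: 0 = loose, grows clockwise seen from above, stop at 1.4 = fully tight. Starts between 0 and 0.25 and stays where it is left. Turning takes about 0.15 N m, a little more over the last 0.5 rad as its brass pad presses on the carriage.
- carriage (a joint): Position of the carriage on its rails, m (-0.04 to 0.04, along the fixture's x; 0 = middle). Starts anywhere from -0.035 to 0.035. Stiff to push (about 8 N); held fast once clamped.
- fixture: Blue base plate of the clamping fixture, fixed to the table on the robot's left, 280 x 205 x 16 mm, rails along its x. Origin: on the table under the rails' centre line, mid-length; plate from y = -80 to +125 mm. Knob at x = 0, y = +95 mm. Carriage plate 130 x 155 mm, top 48 mm above the table.
- board: Upright wooden demonstration board with black belt pulleys on both faces, fixed on the table between the cover and the fixture. 280 mm long (its x), 120 mm tall, 44 mm thick over the pulleys; feet 70 mm wide (y). Origin: on the table under its middle, z up. The cover must pass over it.
- filter: Green oil filter standing on the table, 72 mm diameter, 90 mm tall, origin at centre of its underside. Leave alone.
- piston: Aluminium piston standing on the table, 72 mm diameter, 62 mm tall, origin at centre of its underside. Leave alone.
- gear: Dark steel gear wheel lying flat, 78 mm diameter, 34 mm tall at the hub, origin at centre of its underside. Leave alone.
- bearing: Steel bearing ring lying flat, 56 mm diameter, 18 mm tall, origin at centre of its underside. Leave alone.
- wrench: Wrench lying on the table, 170 mm long along its x, origin at its middle. Leave alone.
- plug: Spark plug lying on the table, 68 mm long along its x, 21 mm thick, origin at its middle on the table. Leave alone.
Mind the look-alikes: they are no part of the job. What is shaped like the cover but turquoise is not meant.

How it is judged:
By the outcome, as a careful person would: the job done as asked, in the order asked, and still so for the second after the job is handed in, while the arm keeps its last pose, push and grip.
It also fails if it takes over 64 s, if anything falls off the work surface, if the arm or the gripper's body presses on something with over 40 N, if the wrist force passes 120 N, or if a joint passes its speed limit or range.

## Working session

There is one attempt and no reset: what is moved stays moved. The work goes in short steps, Python scripts to look and compute and a tool call to move; the robot and the scene stay as the last step left them, time stands still between calls to the robot, and variables do not carry over. Pictures are saved under pics/ and viewed, at most 10 in all, crops included, and the job is handed in when it is done.

Besides the shell and the picture viewer there is one more tool, called after "Call:" in YAML: its name, and indented under it one key for each argument. carry_out: Moves the arm, as the interface text tells. Its arguments: {"type":"object","properties":{"slide":{"type":"array"},"roll":{"type":"array"},"claw":{"type":"array"}},"required":["slide","roll","claw"]}

```bash
mkdir -p pics; cat > h.py <<'E'
import numpy as np, cv2
from scipy.spatial.transform import Rotation as R
from bench import *
def Tt():
    s=read_state(); T=np.eye(4); T[:3,:3]=R.from_quat(s["ee_rot"]).as_matrix(); T[:3,3]=s["position"]; return T
def shot(n):
    T=Tt(); p=get_image(n)
    p["W"]=p["world_from_camera"] if n!="wrist" else T@np.array(p["T_tool_cam"]); p["W"]=np.array(p["W"]); return p
def ray(p,px):
    q=cv2.undistortPoints(np.array([[px]],float),np.array(p["mtx"]),np.array([p["k1"],0,0,0],float))[0,0]
    # k1 applied on undistorted slopes = OpenCV model
    return p["W"][:3,3], p["W"][:3,:3]@np.array([q[0],-q[1],-1])
def atz(p,px,z):
    o,d=ray(p,px); return o+d*(z-o[2])/d[2]
def cloud(p):
    v,u=np.mgrid[0:480,0:640]; uv=np.stack([u,v],-1).reshape(-1,1,2).astype(float)
    q=cv2.undistortPoints(uv,np.array(p["mtx"]),np.array([p["k1"],0,0,0],float))[:,0]
    z=p["z_map"].reshape(-1); c=np.stack([q[:,0]*z,-q[:,1]*z,-z],-1)
    X=c@p["W"][:3,:3].T+p["W"][:3,3]; X[z<=0]=np.nan
    return X.reshape(480,640,3)
def save(img,n): cv2.imwrite("pics/"+n,cv2.cvtColor(img,cv2.COLOR_RGB2BGR))
E
cat > a.py <<'E'
from h import *
s=read_state(); print({k:np.round(v,3) for k,v in s.items()}, grip_point_offset)
Z=dict(cover=0,stud_mid=123,knob_grip=88,fixture=0,board=0,filter=0,piston=0,gear=0,bearing=0,wrench=0,plug=0)
for n in ["scene","side"]:
    p=shot(n); save(p["img"],n+"0.png"); print(n,np.round(p["W"],2).tolist())
    for t,z in Z.items():
        print(t,[(round(d["conf"],2),np.round(d["at"]).tolist(),np.round(atz(p,d["at"],z)).tolist()) for d in place_of(p,t)[:3]])
E
python3 a.py
```

```text
{'clock': np.float64(0.0), 'joints': array([ 1.39 ,  0.386,  0.007, -0.   , -1.194, -0.259]), 'joint_vel': array([-0.   ,  0.002,  0.001,  0.001, -0.001,  0.   ]), 'joint_efforts': array([-0.0000e+00, -3.9229e+01,  1.8840e+01,  4.1860e+00, -5.0000e-03,
       -0.0000e+00]), 'position': array([265.976, 565.34 , 403.616]), 'ee_rot': array([ 0.976, -0.218, -0.   ,  0.001]), 'contact_force': array([0.651, 0.251, 0.272]), 'wrist_torque': array([-0.026, -0.009, -0.029]), 'grasp_force': np.float64(0.0), 'gripper_width': np.float64(85.297)} 154.70000000000002
scene [[-0.86, -0.42, 0.3, 924.79], [0.52, -0.69, 0.51, 490.46], [-0.01, 0.59, 0.81, 1019.97], [0.0, 0.0, 0.0, 1.0]]
cover [(0.88, [289.0, 152.0], [442.0, -519.0, 0.0]), (0.76, [318.0, 225.0], [522.0, -200.0, 0.0])]
stud_mid [(0.92, [418.0, 318.0], [515.0, 228.0, 123.0])]
knob_grip [(0.59, [450.0, 350.0], [487.0, 319.0, 88.0])]
fixture [(0.6, [413.0, 340.0], [506.0, 233.0, 0.0]), (0.33, [270.0, 256.0], [692.0, -175.0, 0.0])]
board [(0.57, [338.0, 285.0], [582.0, 2.0, 0.0])]
filter [(0.82, [247.0, 222.0], [697.0, -320.0, 0.0])]
piston [(
[... 439 characters left out ...]
], [438.0, -516.0, 0.0]), (0.79, [300.0, 312.0], [528.0, -188.0, 0.0]), (0.63, [290.0, 374.0], [486.0, -352.0, 0.0])]
stud_mid [(0.75, [268.0, 183.0], [502.0, 222.0, 123.0])]
knob_grip [(0.55, [377.0, 299.0], [653.0, -283.0, 88.0]), (0.47, [259.0, 182.0], [481.0, 320.0, 88.0])]
fixture [(0.82, [276.0, 224.0], [519.0, 216.0, 0.0])]
board [(0.93, [313.0, 262.0], [588.0, -0.0, 0.0])]
filter [(0.89, [405.0, 348.0], [701.0, -323.0, 0.0])]
piston [(0.82, [377.0, 302.0], [694.0, -180.0, 0.0])]
gear [(0.59, [227.0, 299.0], [380.0, -122.0, 0.0])]
bearing [(0.82, [228.0, 264.0], [384.0, 17.0, 0.0])]
wrench [(0.69, [396.0, 263.0], [787.0, -35.0, 0.0])]
plug [(0.56, [370.0, 229.0], [776.0, 149.0, 0.0])]
```

View pics/scene0.png

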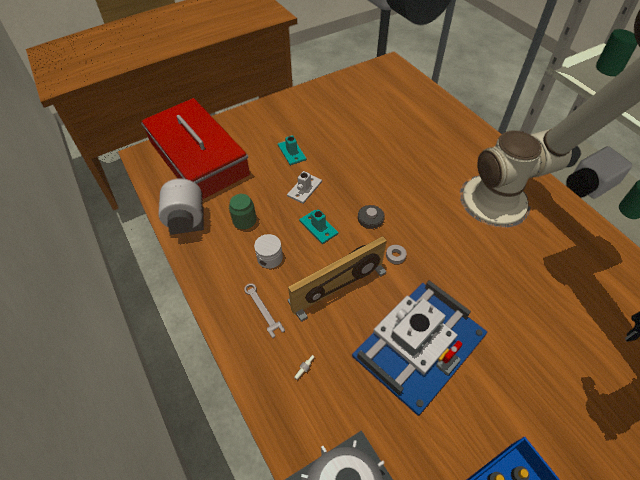

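View pics/side0.png

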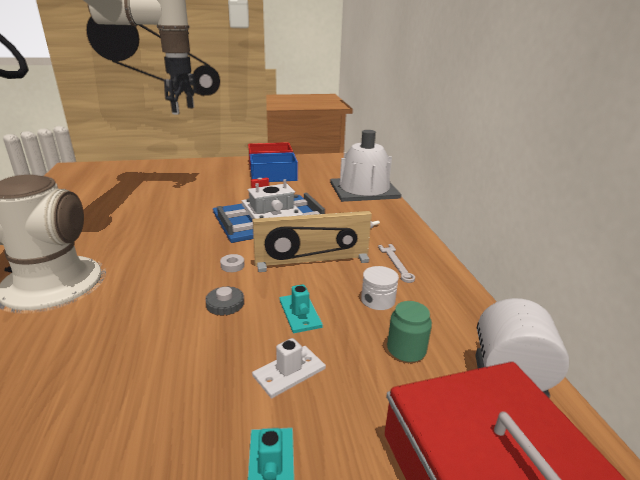

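The aluminium cover is at scene (304,186) and side (289,368). The turquoise look-alikes are at scene (291,151) and (319,225). The bare grey-white one fits the description. The knob is at scene (450,351). I'll confirm the cover in a crop and plan a move over the fixture.

```bash
cat >> h.py <<'E'
def slide(target):  # world TCP target mm -> tool slide in m
    T=Tt(); return np.round(T[:3,:3].T@(np.array(target,float)-T[:3,3])/1000,4).tolist()
E
python3 - <<'E'
from h import *
p=shot("side"); c=p["img"][270:430,200:410]; save(cv2.resize(c,None,fx=3.5,fy=3.5,interpolation=cv2.INTER_CUBIC),"crop.png")
w=shot("wrist"); print(np.round(w["T_tool_cam"],3).tolist(), np.round(w["mtx"]).tolist()); print(Tt()[:3,:3].round(3).tolist())
print(slide([470,280,420]))
E
```

```text
[[-0.0, 0.948, 0.317, 81.577], [1.0, -0.0, 0.001, -0.542], [0.001, 0.317, -0.948, 30.294], [0.0, 0.0, 0.0, 1.0]] [[344.0, 0.0, 320.0], [0.0, 344.0, 234.0], [0.0, 0.0, 1.0]]
[[0.905, -0.426, -0.0], [-0.426, -0.905, -0.0], [-0.0, 0.0, -1.0]]
[0.3061, 0.1715, -0.0153]
```

View pics/crop.png

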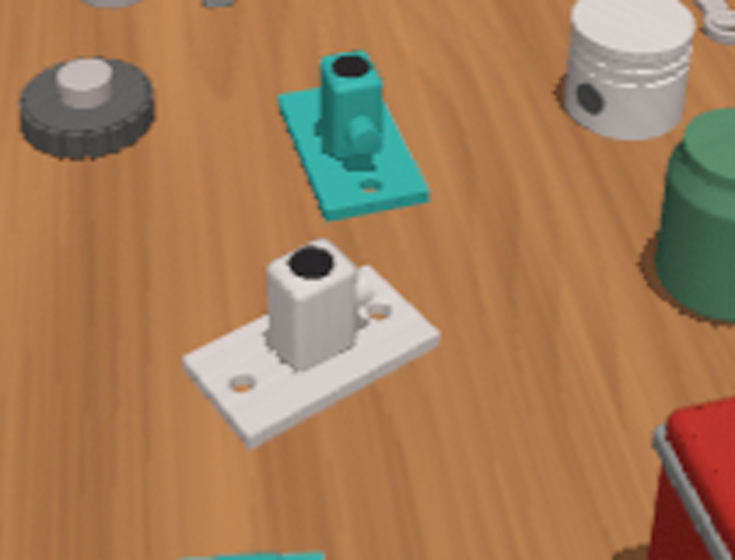

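The crop confirms it: the bare aluminium cover is at side (289,368) and its stub points toward +x. Next I move over the knob and housing for a close look.

Call:
carry_out:
  slide:
    - [0.05, 0.03, 0]
    - [0.1, 0.06, 0]
    - [0.15, 0.085, 0]
    - [0.2, 0.115, 0]
    - [0.26, 0.145, 0]
    - [0.305, 0.17, 0]
    - [0.305, 0.17, 0]
  roll: [0, 0, 0, 0, 0, 0, 0]
  claw: [0.06, 0.06, 0.05, 0.05, 0.05, 0.05, 0.05]

```text
clock: 2.17
position: [471.2, 279.0, 404.8]
ee_rot: [0.975, -0.221, 0.0, 0.0]
contact_force: [0.3, 1.1, -0.6]
gripper_width: 50.2
grasp_force: 0.0
```

```bash
python3 - <<'E'
from h import *
s=read_state(); print(s["clock"],np.round(s["position"]))
p=shot("wrist"); save(p["img"],"w1.png"); print(p["W"][:3,3])
for t,z in dict(stud_mid=123,knob_grip=88,fixture=0,board=0).items():
    print(t,[(round(d["conf"],2),np.round(d["at"]).tolist(),np.round(atz(p,d["at"],z)).tolist()) for d in place_of(p,t)[:3]])
X=cloud(p); np.save("X1.npy",X); hsv=cv2.cvtColor(p["img"],cv2.COLOR_RGB2HSV)
m=((hsv[...,0]<8)|(hsv[...,0]>172))&(hsv[...,1]>150)&(hsv[...,2]>60)
m&=(X[...,2]>60)&(X[...,2]<110)
q=X[m&(X[...,2]>92)]; print("red top",len(q),np.nanmedian(q[:,2]))
r=cv2.minAreaRect(q[:,:2].astype(np.float32)); print(r, cv2.boxPoints(r).round(1).tolist())
# housing top z~98, plate
h=X[(X[...,2]>93)&(X[...,2]<103)&~m]; print("housing",len(h),cv2.minAreaRect(h[:,:2].astype(np.float32)))
t=X[(X[...,2]>112)&(X[...,2]<130)]; print("studs",np.round(t,0)[::max(1,len(t)//20)].tolist())
E
```

```text
2.175 [471. 279. 405.]
[545.0970226  244.30119577 374.51263224]
stud_mid [(0.79, [358.0, 159.0], [509.0, 231.0, 123.0])]
knob_grip [(0.88, [269.0, 227.0], [483.0, 323.0, 88.0])]
fixture [(0.75, [347.0, 149.0], [506.0, 231.0, 0.0])]
board []
red top 813 97.80445157444638
((484.745849609375, 323.5870666503906), (53.46223831176758, 14.525469779968262), 12.475591659545898) [[457.1000061035156, 324.8999938964844], [460.20001220703125, 310.70001220703125], [512.4000244140625, 322.29998779296875], [509.29998779296875, 336.5]]
housing 14999 ((328.02301025390625, 73.57908630371094), (598.7811889648438, 303.7579345703125), 29.117252349853516)
studs [[533.0, 17.0, 112.0], [528.0, 13.0, 122.0], [526.0, 13.0, 120.0], [524.0, 13.0, 119.0], [521.0, 12.0, 121.0], [522.0, 16.0, 113.0], [518.0, 15.0, 119.0], [514.0, 11.0, 120.0], [512.0, 13.0, 121.0], [512.0, 18.0, 114.0], [507.0, 15.0, 117.0], [504.0, 16.0, 115.0], [500.0, 16.0, 115.0], [497.0, 17.0, 112.0], [491.0, 16.0, 118.0], [485.0, 16.0, 117.0], [476.0, 16.0, 113.0], [551.0, 242.0, 123.0], [546.0, 240.0, 124.0], [473.0, 219.0, 124.0], [470.0, 224.0, 123.0]]
```

View pics/w1.png

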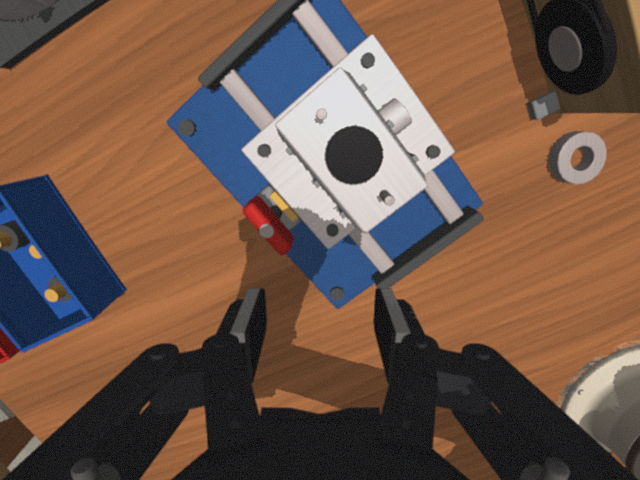

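Call:
carry_out:
  slide:
    - [-0.002, -0.012, 0.02]
    - [-0.004, -0.024, 0.04]
    - [-0.006, -0.036, 0.065]
    - [-0.007, -0.046, 0.085]
    - [-0.007, -0.046, 0.09]
    - [-0.007, -0.046, 0.09]
  roll: [-9.5, -19, -28.5, -38, -38, -38]
  claw: [0.045, 0.045, 0.045, 0.045, 0.045, 0.045]

```text
clock: 3.18
position: [482.5, 326.9, 314.8]
ee_rot: [0.994, 0.111, -0.0, 0.0]
contact_force: [-0.2, -1.1, 0.8]
gripper_width: 45.1
grasp_force: 0.0
```

```bash
cat > k.py <<'E'
from h import *
ps=np.mean([read_state()["position"] for _ in range(5)],0); T=Tt(); print(ps, "toolx yaw",np.degrees(np.arctan2(T[1,0],T[0,0])),np.round(read_state()["joints"],3))
p=shot("wrist"); save(p["img"],"w2.png")
print([(round(d["conf"],2),np.round(d["at"]).tolist(),np.round(atz(p,d["at"],88),1).tolist()) for d in place_of(p,"knob_grip")])
X=cloud(p); hsv=cv2.cvtColor(p["img"],cv2.COLOR_RGB2HSV)
m=((hsv[...,0]<8)|(hsv[...,0]>172))&(hsv[...,1]>120)&(np.hypot(X[...,0]-485,X[...,1]-323)<45)
q=X[m&(X[...,2]>92)&(X[...,2]<104)]; r=cv2.minAreaRect(q[:,:2].astype(np.float32)); print(len(q),r)
print("slide to z242.7",slide([*r[0],242.7]))
E
python3 k.py
```

```text
[482.48594347 326.94233433 314.82623909] toolx yaw 12.743639678618962 [ 0.873  0.392 -0.223  0.    -0.956  0.92 ]
[(0.56, [330.0, 263.0], [481.3, 320.8, 88.0])]
1453 ((485.4161376953125, 323.6769104003906), (52.75725555419922, 12.979287147521973), 12.590691566467285)
slide to z242.7 [0.0018, 0.0035, 0.0731]
```

Call:
carry_out:
  slide:
    - [0.002, 0.0035, 0.02]
    - [0.002, 0.0035, 0.045]
    - [0.002, 0.0035, 0.065]
    - [0.002, 0.0035, 0.072]
    - [0.002, 0.0035, 0.072]
  roll: [0, 0, 0, 0, 0]
  claw: [0.045, 0.045, 0.045, 0.045, 0.045]

```text
clock: 3.9
position: [485.8, 323.5, 243.3]
ee_rot: [0.994, 0.111, 0.0, -0.0]
contact_force: [0.5, 0.2, 0.2]
gripper_width: 44.9
grasp_force: 0.0
```

Call:
carry_out:
  slide:
    - [0, 0, 0]
    - [0, 0, 0]
    - [0, 0, 0]
    - [0, 0, 0]
    - [0, 0, 0]
  roll: [0, 0, 0, 0, 0]
  claw: [0.005, 0.005, 0.005, 0.005, 0.005]

```text
clock: 4.53
position: [485.9, 323.5, 243.9]
ee_rot: [0.994, 0.112, 0.001, -0.0]
contact_force: [-0.2, -2.4, 5.9]
gripper_width: 12.7
grasp_force: 60.1
```

Call:
carry_out:
  slide:
    - [0, 0, 0]
    - [0, 0, 0]
    - [0, 0, 0]
    - [0, 0, 0]
    - [0, 0, 0]
    - [0, 0, 0]
    - [0, 0, 0]
  roll: [9, 18, 27, 36, 45, 54, 60]
  claw: [0.005, 0.005, 0.005, 0.005, 0.005, 0.005, 0.005]

```text
clock: 5.4
position: [485.7, 322.1, 243.9]
ee_rot: [0.916, -0.402, 0.0, 0.002]
contact_force: [-1.5, -6.9, 9.2]
gripper_width: 12.9
grasp_force: 60.6
```

```bash
cat > s.py <<'E'
from h import *
s=read_state(); T=Tt(); print(s["clock"],"yaw",np.degrees(np.arctan2(T[1,0],T[0,0])),"F",np.round(s["contact_force"],1),"M",np.round(s["wrist_torque"],2),np.round(s["position"],1),s["gripper_width"],s["grasp_force"],np.round(s["joints"],2))
E
python3 s.py
```

```text
5.4 yaw -47.38100184092418 F [-1.5 -6.9  9.2] M [-1.8   0.18  0.11] [485.7 322.1 243.9] 12.901935797880082 60.5532431602478 [ 0.86  0.48 -0.3   0.   -0.8  -0.12]
```

Call:
carry_out:
  slide:
    - [0, 0, 0]
    - [0, 0, 0]
    - [0, 0, 0]
  roll: [7, 14, 14]
  claw: [0.005, 0.005, 0.005]

```text
clock: 5.78
position: [485.4, 321.9, 243.9]
ee_rot: [0.86, -0.51, 0.0, 0.002]
contact_force: [-1.6, -7.3, 8.6]
gripper_width: 12.9
grasp_force: 60.7
```

```bash
python3 s.py
```

```text
5.775 yaw -61.273918587351545 F [-1.6 -7.3  8.6] M [-1.91  0.38 -0.15] [485.4 321.9 243.9] 12.93281678312698 60.691654086112976 [ 0.86  0.48 -0.3   0.   -0.8  -0.36]
```

Call:
carry_out:
  slide:
    - [0, 0, 0]
    - [0, 0, 0]
    - [0, 0, 0]
  roll: [3, 6, 6]
  claw: [0.005, 0.005, 0.005]

```text
clock: 6.15
position: [485.2, 322.0, 243.9]
ee_rot: [0.834, -0.552, 0.001, 0.002]
contact_force: [-2.5, -8.2, 9.4]
gripper_width: 12.9
grasp_force: 61.4
```

```bash
python3 s.py
```

```text
6.15 yaw -66.97923355838775 F [-2.5 -8.2  9.4] M [-1.83  0.57  0.95] [485.2 322.  243.9] 12.928528832099191 61.38007879257202 [ 0.86  0.48 -0.3   0.   -0.8  -0.46]
```

Call:
carry_out:
  slide:
    - [0, 0, 0]
    - [0, 0, 0]
    - [0, 0, 0]
  roll: [2, 4, 4]
  claw: [0.005, 0.005, 0.005]

```text
clock: 6.52
position: [485.5, 321.7, 244.0]
ee_rot: [0.815, -0.58, 0.001, 0.003]
contact_force: [-1.7, -9.4, 10.7]
gripper_width: 13.3
grasp_force: 91.9
```

```bash
python3 s.py
```

```text
6.525 yaw -70.83524947169063 F [-1.7 -9.4 10.7] M [-2.81  0.12  1.33] [485.5 321.7 244. ] 13.251326634216692 91.90799301490188 [ 0.86  0.48 -0.3   0.   -0.8  -0.53]
```

The torque rises and the pads begin to slip on the wing, so the knob is at its stop. Now I release and rise.

Call:
carry_out:
  slide:
    - [0, 0, 0]
    - [0, 0, 0]
    - [0, 0, 0]
    - [0, 0, -0.03]
    - [0, 0, -0.08]
    - [0, 0, -0.13]
    - [0, 0, -0.16]
    - [0, 0, -0.16]
  roll: [0, 0, 0, 0, 0, 0, 0, 0]
  claw: [0.045, 0.045, 0.045, 0.045, 0.045, 0.045, 0.045, 0.045]

```text
clock: 7.52
position: [485.9, 323.9, 405.8]
ee_rot: [0.813, -0.582, 0.0, -0.003]
contact_force: [0.4, -0.4, -0.6]
gripper_width: 45.1
grasp_force: 0.0
```

```bash
cat > f.py <<'E'
from h import *
import sys
p=shot("wrist"); save(p["img"],sys.argv[1])
print([(t,round(d["conf"],2),np.round(d["at"]).tolist(),np.round(atz(p,d["at"],z),1).tolist()) for t,z in [("knob_grip",88),("stud_mid",123)] for d in place_of(p,t)])
X=cloud(p); hsv=cv2.cvtColor(p["img"],cv2.COLOR_RGB2HSV)
m=((hsv[...,0]<8)|(hsv[...,0]>172))&(hsv[...,1]>120)&(np.hypot(X[...,0]-485,X[...,1]-323)<45)
q=X[m&(X[...,2]>92)&(X[...,2]<104)]; print("knob",len(q),cv2.minAreaRect(q[:,:2].astype(np.float32)) if len(q) else "")
t=X[(X[...,2]>108)&(X[...,2]<130)&(np.hypot(X[...,0]-510,X[...,1]-231)<60)]
a=t[t[:,0]>510]; b=t[t[:,0]<=510]
for c in (a,b): print("stud",len(c),np.median(c,0).round(1),((c.max(0)+c.min(0))/2).round(1))
h=X[(np.abs(X[...,2]-98)<4)&(np.hypot(X[...,0]-510,X[...,1]-231)<75)&~m]; print("housing",len(h),cv2.minAreaRect(h[:,:2].astype(np.float32)))
E
python3 s.py; python3 f.py w3.png
```

```text
7.525 yaw -71.17687807709791 F [ 0.4 -0.4 -0.6] M [-0.02  0.01  0.06] [485.9 323.9 405.8] 45.116643503169875 0.0 [ 0.87  0.31 -0.1   0.   -1.15 -0.54]
[('knob_grip', 0.73, [326.0, 220.0], [482.2, 325.8, 88.0]), ('stud_mid', 0.59, [334.0, 97.0], [509.2, 231.0, 123.0])]
knob 758 ((484.8801574707031, 322.9488220214844), (13.949211120605469, 53.324092864990234), 23.8719539642334)
stud 142 [547.2 241.8 123. ] [548.1 241.7 116.7]
stud 141 [471.7 222.8 122.9] [471.  222.3 116.7]
housing 14227 ((505.0387878417969, 250.06869506835938), (116.48120880126953, 109.28784942626953), 14.365861892700195)
```

Call:
carry_out:
  slide:
    - [0.05, 0.017, 0]
    - [0.108, 0.036, 0]
    - [0.166, 0.056, 0]
    - [0.224, 0.076, 0]
    - [0.282, 0.096, 0]
    - [0.34, 0.116, 0]
    - [0.4, 0.136, 0]
    - [0.46, 0.156, 0]
  roll: [0, 0, 0, 0, 0, 0, 0, 0]
  claw: [0.06, 0.06, 0.06, 0.06, 0.06, 0.06, 0.06, 0.06]

```text
clock: 8.68
position: [485.8, -162.6, 401.4]
ee_rot: [0.813, -0.582, -0.001, 0.001]
contact_force: [1.1, 0.7, -0.2]
gripper_width: 60.1
grasp_force: 0.0
```

Call:
carry_out:
  slide:
    - [0.058, 0.02, 0]
    - [0.116, 0.04, 0]
    - [0.15, 0.055, 0]
    - [0.17, 0.058, 0]
    - [0.17, 0.058, 0]
  roll: [0, 0, 0, 0, 0]
  claw: [0.06, 0.06, 0.06, 0.06, 0.06]

```text
clock: 9.3
position: [486.3, -341.1, 401.2]
ee_rot: [0.813, -0.583, -0.001, 0.0]
contact_force: [0.9, 0.5, 0.6]
gripper_width: 60.0
grasp_force: 0.0
```

```bash
cat > c.py <<'E'
from h import *
import sys
p=shot("wrist"); save(p["img"],sys.argv[1])
d=place_of(p,"cover"); print([(round(e["conf"],2),np.round(e["at"]).tolist(),np.round(atz(p,e["at"],0),1).tolist()) for e in d])
X=cloud(p); hsv=cv2.cvtColor(p["img"],cv2.COLOR_RGB2HSV)
c=np.array([486,-352]); near=np.hypot(X[...,0]-c[0],X[...,1]-c[1])<100
g=near&(hsv[...,1]<70)
for lo,hi,n in [(4,13,"flange"),(55,66,"necktop"),(15,52,"neck/stub")]:
    q=X[g&(X[...,2]>lo)&(X[...,2]<hi)]
    if len(q)>20: print(n,len(q),np.median(q,0).round(1),cv2.minAreaRect(q[:,:2].astype(np.float32)))
E
python3 s.py; python3 c.py w4.png
```

```text
9.3 yaw -71.28752909466246 F [0.9 0.5 0.6] M [ 0.05  0.01 -0.02] [ 486.3 -341.1  401.2] 60.010372962817556 0.0 [-0.34  0.34 -0.08 -0.   -1.16  0.67]
[(0.95, [420.0, 46.0], [440.9, -516.1, 0.0]), (0.76, [250.0, 304.0], [523.7, -186.6, 0.0]), (0.59, [326.0, 190.0], [482.4, -349.8, 0.0])]
flange 3833 [ 483.8 -353.7    8.5] ((484.134521484375, -346.9090576171875), (110.55350494384766, 59.62065505981445), 26.72540855407715)
necktop 1154 [ 484.8 -348.7   60.1] ((484.2627258300781, -347.59130859375), (35.98834991455078, 29.973527908325195), 27.2911319732666)
neck/stub 426 [ 501.8 -353.4   37.4] ((495.71063232421875, -350.21923828125), (51.11262512207031, 18.664081573486328), 51.49930191040039)
```

View pics/w4.png

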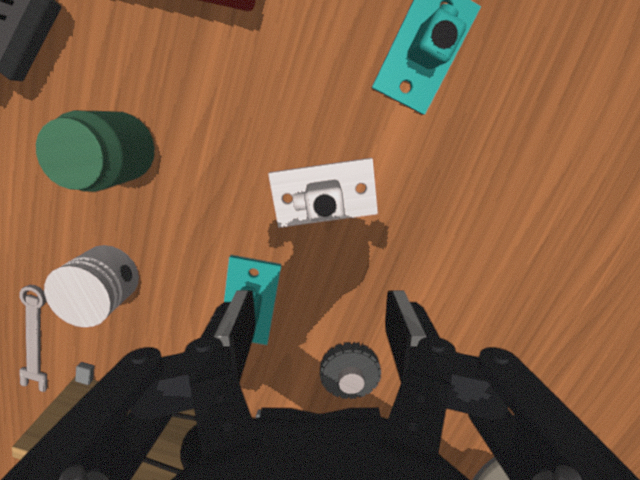

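The aluminium cover is in the middle of the picture at (323,195), with its stub at (299,200). The turquoise ones at (435,50) and (250,300) aren't meant. I'll align over it.

Call:
carry_out:
  slide:
    - [0.005, 0.004, 0.02]
    - [0.005, 0.004, 0.04]
    - [0.005, 0.004, 0.06]
    - [0.005, 0.004, 0.08]
    - [0.005, 0.004, 0.1]
    - [0.005, 0.004, 0.1]
    - [0.005, 0.004, 0.1]
    - [0.005, 0.004, 0.1]
  roll: [10.5, 21, 31.5, 42, 52.5, 63, 73.5, 81.7]
  claw: [0.07, 0.07, 0.07, 0.07, 0.07, 0.07, 0.07, 0.07]

```text
clock: 10.4
position: [484.4, -344.8, 303.0]
ee_rot: [-0.233, 0.972, 0.0, 0.0]
contact_force: [0.1, 0.6, 0.1]
gripper_width: 70.0
grasp_force: 0.0
```

Call:
carry_out:
  slide:
    - [0, 0, 0]
    - [0, 0, 0]
  roll: [0, 0]
  claw: [0.07, 0.07]

```text
clock: 10.65
position: [484.2, -345.6, 302.9]
ee_rot: [-0.236, 0.972, -0.0, 0.0]
contact_force: [-0.5, -0.8, 0.8]
gripper_width: 69.9
grasp_force: 0.0
```

```bash
python3 s.py; python3 c.py w5.png; python3 -c "
from h import *
print(slide([484.3,-347.4,193.7]))"
```

```text
10.65 yaw -152.70760340691191 F [-0.5 -0.8  0.8] M [-0.02  0.03  0.03] [ 484.2 -345.6  302.9] 69.94733302076693 0.0 [-0.35  0.42 -0.21 -0.   -0.94 -0.75]
[(0.94, [320.0, 219.0], [481.6, -346.8, 0.0]), (0.94, [446.0, 337.0], [529.4, -187.3, 0.0]), (0.93, [142.0, 71.0], [440.5, -516.5, 0.0])]
flange 6781 [ 466.6 -353.5    8.5] ((484.1198425292969, -347.16552734375), (110.11888885498047, 60.23826217651367), 26.742441177368164)
necktop 2038 [ 481.3 -348.6   60.1] ((483.0437316894531, -347.8473815917969), (34.9793701171875, 29.943241119384766), 27.396387100219727)
neck/stub 618 [ 469.  -352.7   37.2] ((489.30914306640625, -344.9247131347656), (49.18288803100586, 29.871004104614258), 25.813175201416016)
[0.0005, -0.0014, 0.1091]
```

Call:
carry_out:
  slide:
    - [0.0005, -0.0015, 0.03]
    - [0.0005, -0.0015, 0.06]
    - [0.0005, -0.0015, 0.09]
    - [0.0005, -0.0015, 0.105]
    - [0.0005, -0.0015, 0.109]
    - [0.0005, -0.0015, 0.109]
  roll: [0, 0, 0, 0, 0, 0]
  claw: [0.07, 0.07, 0.07, 0.07, 0.07, 0.07]

```text
clock: 11.5
position: [484.5, -348.1, 194.4]
ee_rot: [-0.235, 0.972, -0.0, 0.0]
contact_force: [-0.1, 0.5, 0.6]
gripper_width: 69.8
grasp_force: 0.0
```

Call:
carry_out:
  slide:
    - [0, 0, 0]
    - [0, 0, 0]
    - [0, 0, 0]
    - [0, 0, 0]
    - [0, 0, 0]
    - [0, 0, 0]
  roll: [0, 0, 0, 0, 0, 0]
  claw: [0.015, 0.015, 0.015, 0.015, 0.015, 0.015]

```text
clock: 12.25
position: [484.6, -348.1, 194.7]
ee_rot: [-0.234, 0.972, -0.001, 0.001]
contact_force: [0.2, 1.0, 5.7]
gripper_width: 29.5
grasp_force: 60.2
```

```bash
python3 s.py
```

```text
12.25 yaw -152.87713319052676 F [0.2 1.  5.7] M [ 0.44  0.05 -0.04] [ 484.6 -348.1  194.7] 29.48080602474074 60.159425139427185 [-0.35  0.56 -0.3   0.   -0.71 -0.75]
```

Call:
carry_out:
  slide:
    - [0, 0, -0.015]
    - [0, 0, -0.04]
    - [0, 0, -0.075]
    - [0, 0, -0.115]
    - [0, 0, -0.155]
    - [0, 0, -0.19]
    - [0, 0, -0.205]
    - [0, 0, -0.205]
  roll: [0, 0, 0, 0, 0, 0, 0, 0]
  claw: [0.015, 0.015, 0.015, 0.015, 0.015, 0.015, 0.015, 0.015]

```text
clock: 13.25
position: [483.9, -347.9, 399.0]
ee_rot: [-0.234, 0.972, -0.0, 0.0]
contact_force: [0.2, 0.5, -2.3]
gripper_width: 29.1
grasp_force: 59.7
```

```bash
python3 s.py; python3 -c "
from h import *
print(slide([509.4,231.5,400]))"
```

```text
13.25 yaw -152.91543786210946 F [ 0.2  0.5 -2.3] M [ 0.08 -0.01  0.03] [ 483.9 -347.9  399. ] 29.06708719751485 59.73280370235443 [-0.35  0.34 -0.08 -0.   -1.16 -0.75]
[-0.2865, 0.5042, -0.0009]
```

Call:
carry_out:
  slide:
    - [-0.01, 0.018, 0]
    - [-0.03, 0.053, 0]
    - [-0.052, 0.092, 0]
    - [-0.074, 0.13, 0]
    - [-0.096, 0.169, 0]
    - [-0.118, 0.208, 0]
    - [-0.14, 0.246, 0]
    - [-0.162, 0.285, 0]
  roll: [0, 0, 0, 0, 0, 0, 0, 0]
  claw: [0.015, 0.015, 0.015, 0.015, 0.015, 0.015, 0.015, 0.015]

```text
clock: 14.25
position: [497.6, -18.4, 397.0]
ee_rot: [-0.235, 0.972, 0.0, -0.002]
contact_force: [0.9, 0.6, -1.7]
gripper_width: 29.4
grasp_force: 59.7
```

Call:
carry_out:
  slide:
    - [-0.022, 0.039, 0]
    - [-0.044, 0.077, 0]
    - [-0.066, 0.116, 0]
    - [-0.087, 0.154, 0]
    - [-0.105, 0.188, 0]
    - [-0.118, 0.21, 0]
    - [-0.1245, 0.219, 0]
    - [-0.1245, 0.219, 0]
  roll: [2, 4, 6, 8, 10, 12, 12.9, 12.9]
  claw: [0.015, 0.015, 0.015, 0.015, 0.015, 0.015, 0.015, 0.015]

```text
clock: 15.25
position: [509.2, 231.6, 397.5]
ee_rot: [-0.124, 0.992, -0.001, -0.001]
contact_force: [-0.0, 0.2, -1.7]
gripper_width: 29.1
grasp_force: 59.8
```

```bash
cat > e.py <<'E'
from h import *
import sys
ps=[];
p=shot("wrist"); save(p["img"],sys.argv[1]+"w.png"); X=cloud(p); hsv=cv2.cvtColor(p["img"],cv2.COLOR_RGB2HSV)
T=Tt(); L=np.linalg.inv(T); Y=(X-T[:3,3])@T[:3,:3]  # tool coords
b=T[2,3]-193.7
print("pos",T[:3,3].round(1),"expected underside",b)
g=(np.hypot(X[...,0]-T[0,3],X[...,1]-T[1,3])<75)&(hsv[...,1]<70)
for lo,hi,n in [(b+4,b+12,"flange"),(b+56,b+66,"necktop")]:
    q=X[g&(X[...,2]>lo)&(X[...,2]<hi)]
    if len(q)>20: print(n,len(q),np.median(q,0).round(1),cv2.minAreaRect(q[:,:2].astype(np.float32)))
q=X[g&(X[...,2]>b+3)&(X[...,2]<b+13)]; A=np.c_[q[:,:2]-q[:,:2].mean(0),np.ones(len(q))]; print("tilt plane",np.linalg.lstsq(A,q[:,2],rcond=None)[0].round(4))
for n in ["scene","side"]:
    p=shot(n); save(p["img"],sys.argv[1]+n+".png")
    for t,z in [("stud_mid",123),("cover",b)]:
        print(n,t,[(round(d["conf"],2),np.round(d["at"]).tolist(),np.round(atz(p,d["at"],z),1).tolist()) for d in place_of(p,t)])
E
python3 s.py; python3 e.py e1
```

```text
15.25 yaw -165.7320513031352 F [-0.   0.2 -1.7] M [-0.05 -0.07 -0.04] [509.2 231.6 397.5] 29.064701327483572 59.76516008377075 [ 0.72  0.28 -0.17 -0.   -1.13 -2.04]
pos [509.2 230.9 397.9] expected underside 204.16097537560114
flange 11485 [476.8 223.  211.4] ((507.9402160644531, 231.52249145507812), (110.10220336914062, 60.552825927734375), 14.335237503051758)
necktop 6936 [503.9 230.8 263.2] ((507.44775390625, 233.23080444335938), (36.047523498535156, 76.86639404296875), 12.665898323059082)
tilt plane [1.900000e-03 8.000000e-04 2.114149e+02]
scene stud_mid [(0.78, [419.0, 319.0], [514.0, 231.6, 123.0]), (0.58, [272.0, 254.0], [713.7, -99.7, 123.0])]
scene cover [(0.96, [320.0, 226.0], [600.1, -56.6, 204.2]), (0.81, [426.0, 301.0], [512.0, 229.5, 204.2]), (0.57, [292.0, 152.0], [533.5, -314.1, 204.2])]
side stud_mid [(0.79, [268.0, 183.0], [502.4, 221.1, 123.0])]
side cover [(0.89, [274.0, 153.0], [518.5, 225.1, 204.2]), (0.61, [300.0, 311.0], [487.3, -444.4, 204.2]), (0.6, [270.0, 472.0], [429.5, -656.7, 204.2]), (0.36, [313.0, 261.0], [525.2, -325.1, 204.2])]
```

Call:
carry_out:
  slide:
    - [-0.001, 0, 0.01]
    - [-0.001, 0, 0.025]
    - [-0.001, 0, 0.04]
    - [-0.001, 0, 0.05]
    - [-0.001, 0, 0.05]
  roll: [0, 0, 0, 0, 0]
  claw: [0.015, 0.015, 0.015, 0.015, 0.015]

```text
clock: 16.23
position: [510.4, 231.4, 347.4]
ee_rot: [-0.124, 0.992, -0.001, -0.001]
contact_force: [0.9, 0.6, -1.6]
gripper_width: 29.2
grasp_force: 59.8
```

```bash
python3 s.py; python3 e.py e2; python3 - <<'E'
import cv2,numpy as np
a=cv2.imread("pics/e2scene.png")[250:390,340:500]; b=cv2.imread("pics/e2side.png")[110:250,190:350]
cv2.imwrite("pics/e2c.png",cv2.resize(np.hstack([a,b]),(800,350),interpolation=cv2.INTER_CUBIC))
E
```

```text
16.225 yaw -165.7983245406556 F [ 0.9  0.6 -1.6] M [-0.02 -0.   -0.03] [510.4 231.4 347.4] 29.24657312171189 59.76499557495117 [ 0.71  0.32 -0.24 -0.   -1.01 -2.04]
pos [510.7 231.6 348.3] expected underside 154.62133582125023
flange 11462 [478.2 222.8 161.3] ((509.0769348144531, 231.16995239257812), (109.99002075195312, 60.434608459472656), 14.22549057006836)
necktop 6696 [505.2 230.7 213.1] ((509.23065185546875, 230.27447509765625), (34.46900177001953, 82.98152923583984), 12.473389625549316)
tilt plane [2.600e-03 3.000e-04 1.613e+02]
scene stud_mid [(0.81, [418.0, 320.0], [518.2, 232.2, 123.0])]
scene cover [(0.87, [319.0, 224.0], [578.5, -96.4, 154.6]), (0.84, [290.0, 148.0], [505.2, -382.6, 154.6]), (0.55, [423.0, 312.0], [511.7, 232.3, 154.6]), (0.47, [270.0, 257.0], [728.8, -71.8, 154.6]), (0.45, [245.0, 223.0], [735.5, -198.1, 154.6])]
side stud_mid [(0.81, [272.0, 180.0], [513.7, 245.5, 123.0]), (0.44, [231.0, 268.0], [396.7, -194.7, 123.0])]
side cover [(0.9, [298.0, 311.0], [494.8, -380.8, 154.6]), (0.6, [272.0, 468.0], [432.7, -619.5, 154.6]), (0.57, [273.0, 166.0], [519.1, 265.4, 154.6])]
```

View pics/e2c.png

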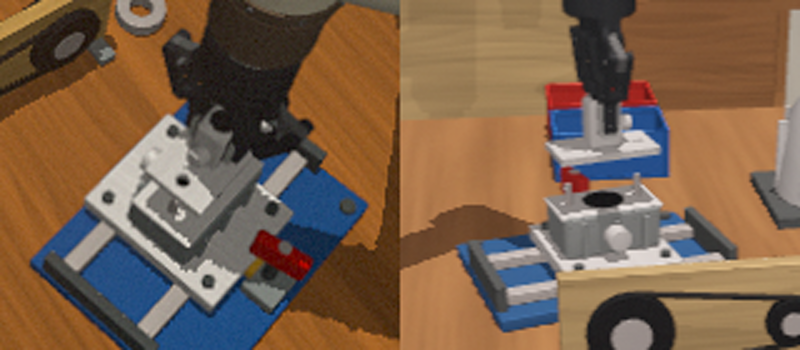

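View pics/e2w.png

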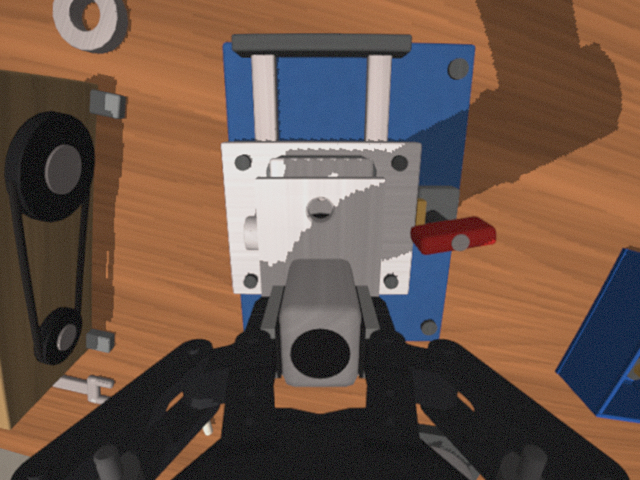

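Call:
carry_out:
  slide:
    - [0, 0.0005, 0.006]
    - [0, 0.0005, 0.012]
    - [0, 0.0005, 0.018]
    - [0, 0.0005, 0.0205]
    - [0, 0.0005, 0.0205]
    - [0, 0.0005, 0.0205]
  roll: [0, 0, 0, 0, 0, 0]
  claw: [0.015, 0.015, 0.015, 0.015, 0.015, 0.015]

```text
clock: 17.32
position: [510.5, 232.0, 328.4]
ee_rot: [-0.124, 0.992, 0.0, 0.0]
contact_force: [0.0, -0.6, -1.6]
gripper_width: 29.5
grasp_force: 59.8
```

```bash
python3 s.py; python3 e.py e3; python3 - <<'E'
from h import *
p=shot("wrist"); X=cloud(p)
# look through hole / side camera: studs below the cover
q=shot("side"); save(cv2.resize(q["img"][110:230,200:350],(800,600)[::1],interpolation=cv2.INTER_CUBIC)[:600],"e3s.png")
Y=cloud(q); n=np.hypot(Y[...,0]-509,Y[...,1]-231)<70
t=Y[n&(Y[...,2]>106)&(Y[...,2]<126)]
for c in (t[t[:,0]>510],t[t[:,0]<=510]): print("side stud",len(c),np.median(c,0).round(1) if len(c) else "")
f=Y[n&(Y[...,2]>128)&(Y[...,2]<146)]; print("flange z range",np.percentile(f[:,2],[1,5,50,95,99]).round(1),cv2.minAreaRect(f[:,:2].astype(np.float32)))
E
```

```text
17.325 yaw -165.79552990511525 F [ 0.  -0.6 -1.6] M [-0.   -0.01 -0.01] [510.5 232.  328.4] 29.544507121871497 59.768730998039246 [ 0.72  0.34 -0.26  0.   -0.97 -2.04]
pos [510.5 232.  328.5] expected underside 134.76587409852158
flange 11494 [478.5 223.7 142.2] ((509.89013671875, 232.18960571289062), (110.42167663574219, 60.455772399902344), 14.004027366638184)
necktop 6829 [505.4 231.5 194. ] ((508.9355163574219, 232.74908447265625), (35.25289535522461, 81.62442016601562), 14.687050819396973)
tilt plane [4.900000e-03 2.500000e-03 1.421637e+02]
scene stud_mid [(0.85, [417.0, 320.0], [518.7, 231.0, 123.0])]
scene cover [(0.84, [422.0, 315.0], [509.3, 230.5, 134.8]), (0.7, [392.0, 254.0], [466.0, 62.8, 134.8]), (0.69, [290.0, 155.0], [509.8, -372.5, 134.8]), (0.56, [322.0, 227.0], [569.0, -97.1, 134.8])]
side stud_mid [(0.96, [271.0, 184.0], [509.8, 215.7, 123.0])]
side cover [(0.81, [301.0, 312.0], [502.3, -357.8, 134.8]), (0.72, [272.0, 471.0], [433.1, -609.6, 134.8]), (0.66, [274.0, 179.0], [516.2, 220.9, 134.8]), (0.38, [406.0, 349.0], [634.0, -461.0, 134.8])]
side stud 18 [549.5 239.2 115.2]
side stud 18 [470.8 218.3 115.5]
flange z range [134.1 135.5 141.8 143.5 144.2] ((510.3749694824219, 231.26495361328125), (110.9073486328125, 66.8736572265625), 13.136832237243652)
```

View pics/e3s.png

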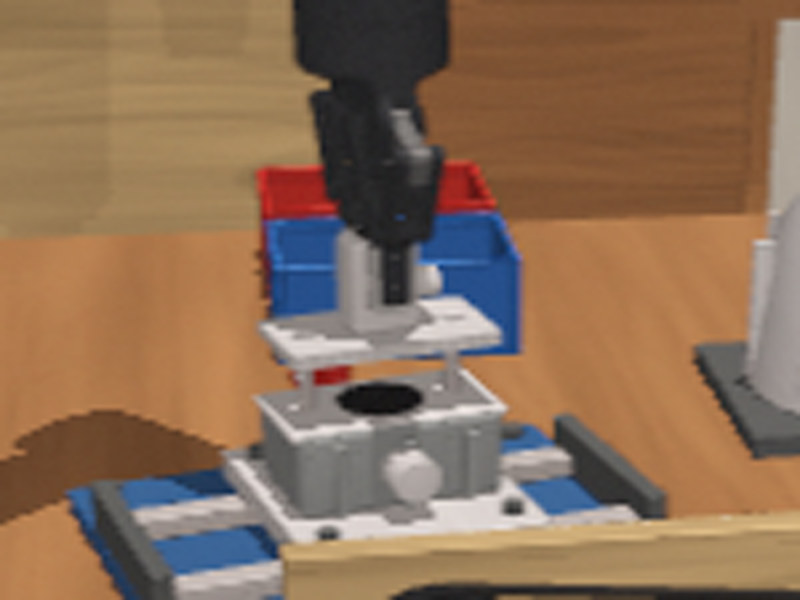

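The side view shows the cover level above both studs. From the measurements the studs' midpoint is about (510, 232), the cover is at (510, 232), and the gap is about 11 mm. I'll trim 1 mm.

Call:
carry_out:
  slide:
    - [0, 0, 0.001]
    - [0, 0, 0.001]
    - [0, 0, 0.001]
    - [0, 0, 0.001]
  roll: [0, 0, 0, 0]
  claw: [0.015, 0.015, 0.015, 0.015]

```text
clock: 18.27
position: [510.4, 231.9, 327.2]
ee_rot: [-0.124, 0.992, 0.0, -0.0]
contact_force: [1.0, -0.4, -3.0]
gripper_width: 29.1
grasp_force: 59.8
```

```bash
python3 s.py; python3 -c "
from bench import *
print(job_done())"
```

```text
18.275 yaw -165.79873979510086 F [ 1.  -0.4 -3. ] M [ 0.04 -0.02 -0.07] [510.4 231.9 327.2] 29.064867616934304 59.769607186317444 [ 0.72  0.34 -0.26 -0.   -0.96 -2.04]
the job is handed in; nothing more can be done
None
```

I turned the red knob clockwise to its stop, then handed the job in at 18.3 s with the aluminium cover held level over the housing; by my measurements its holes line up with the studs to about 1 mm and its underside is about 10 mm above the tips.

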